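# Tip the archive box onto its back and push it up to the stop

## Task

Of the two slim card boxes standing on the felt board, push the one with the blue band over, away from its brass label holder, so that it lies on its back with the label up; then push it along the felt until its top end rests flush against the dark wooden stop rail. Only push it with the fingers: do not lift or carry it, leave the yellow-banded box standing where it is, and do not disturb the other things on the table.

Things in the scene. Friction and masses are not known exactly. Their poses are not given: they have to be found in the camera images.
- blue_box: The box to tip: rigid white card box with a broad blue band round its upper half, loose, 0.26 to 0.49 kg, 42 (own x, thickness) x 90 (y, width) x 130 mm (z, height). Origin: centre of its foot. It starts upright on the felt, z up. The brass label holder is low on its -x face, which looks away from the rail (within 0.1 rad). Lying on its back, its own -x points up and it is 42 mm high.
- blue_box_mid (a point): Centre of the blue-banded box: in its own frame (0, 0, 65) mm. Pushed high on the label face, towards its own +x, the box does not slide but tips; past about 18 degrees it falls on its back by itself, top end towards the rail.
- blue_box_top (a point): Centre of the top end of the blue-banded box: in its own frame (0, 0, 130) mm. This end must come to the stop rail; once tipped it lies about 30 to 80 mm short of it.
- yellow_box: The box to leave standing: the same box (same size, axes and origin) but with a yellow band, standing beside the blue one, 150 to 180 mm away centre to centre across the board (60 to 90 mm gap). Which of the two stands nearer the robot varies.
- board: Laying board, fixed: grey felt on oak, 300 (own x) x 320 (own y) x 12 mm. Origin: centre of its underside, on the table. Felt at own z = 12 mm. The boxes' feet start at about own x = -110 mm, y = +85 and -85 mm (within 10 mm). A dark wooden stop rail crosses it near its +x end. Board +x points roughly to world -y, the robot's right (within 0.3 rad).
- rail_face (a point): Foot of the middle of the stop rail's face, on the felt: in the board's frame (100, 0, 12) mm. The rail is 18 mm thick, 25 mm high above the felt and as long as the board is wide; its face, square to the board's x axis, looks to the boxes (-x).
- loupe: Bystander: small black eye loupe, 32 mm across, 30 mm high, loose on the felt near the board's middle line, between the two boxes' lanes. Origin: centre of its underside.
- figurine: Bystander: red lacquered figurine, 60 mm across, 72 mm high, loose on the table on the robot's right. Origin: centre of its underside.
- tape_roll: Bystander: roll of paper tape, 80 mm across, 24 mm high, lying flat on the table on the robot's right. Origin: centre of its underside.
- jar: Bystander: amber jar with black cap, 54 mm across, 70 mm high, on the table on the robot's right. Origin: centre of its underside.
- clutch: Bystander: dark metal evening bag lying flat, 120 x 70 x 32 mm, on the table on the robot's left. Origin: centre of its underside.
- dust_brush: Bystander: dusting brush about 200 mm long with a wooden handle, lying on the table on the robot's left, loose. Origin: under its middle.

How it is judged (in metres and radians):
On the way, in this order (a step that is already met when the one before it is completed fails the run):
1. the blue-banded box lies on its back on the felt, label up (angle between blue_box's own x axis and vertical above 3 rad and z of blue_box_mid in the frame of board below 0.04 m and y of blue_box_mid in the frame of board between -0.13 and 0.13 m and linear speed of blue_box below 0.05 m/s), for 0.2 s.
2. its top end is flush against the stop rail (angle between blue_box's own x axis and vertical above 3 rad and z of blue_box_mid in the frame of board below 0.04 m and y of blue_box_mid in the frame of board between -0.13 and 0.13 m and x of blue_box_top in the frame of board between 0.094 and 0.104 m and angle between the z axis of blue_box and the x axis of board, either way round below 0.07 rad), for 0.2 s.
At the end, for the whole second after the job is handed in: The blue-banded box lies at rest flat on the felt, label up within 0.14 rad, middle within 130 mm of the board's middle line, its top end within 6 mm of the stop rail's face and square to it within 0.07 rad; the yellow-banded box stands within 25 mm of its place (all of step 2 and linear speed of blue_box below 0.02 m/s and angular speed of blue_box below 0.1 rad/s and angle between yellow_box's own z axis and vertical below 0.1 rad and distance of yellow_box from where it was at the start of the episode below 0.025 m); the robot touches nothing.
It fails at once if the blue-banded box is lifted or carried (z of blue_box_mid in the frame of board above 0.095 m or (angle between blue_box's own x axis and vertical above 2.95 rad and z of blue_box_mid in the frame of board above 0.05 m)).
It fails at once if the blue-banded box falls on its label face (angle between blue_box's own x axis and vertical below 0.5 rad).
It fails at once if the yellow-banded box is shifted more than 25 mm or tipped (distance of yellow_box from where it was at the start of the episode above 0.025 m or angle between yellow_box's own z axis and vertical above 0.2 rad).
It fails at once if another thing on the table is shifted more than 25 mm (distance of any of loupe, figurine, tape_roll, jar, clutch, dust_brush from where it was at the start of the episode above 0.025 m).
It also fails if it takes over 40 s, if anything falls off the work surface, if the arm or the gripper's body presses on something with over 40 N, if the wrist force passes 120 N, or if a joint passes its speed limit or range.

## Robot

A 6-joint arm with a two-finger parallel gripper is mounted at the origin on the work surface. World frame = base frame: x ahead of the robot, y to its left, z up, the work surface at z = 0. Lengths are in mm, angles in rad, forces in N, time in s.
With the tool pointing down it reaches from about 400 to 925 mm from the base axis. Payload 12.5 kg.
Tool frame: the origin (TCP) lies at the centre of the arm's flange, where the gripper is bolted on; the fingertips stand 190 mm ahead of it and the grasp point (between the pads) lies 171 mm ahead of it; z points along the fingers, y is the line along which they close (so a half turn about z gives the same grasp; the last joint's range is limited). The gripper opens to 95 mm and grips with 3 to 60 N. Pads are 20 mm wide; open, the fingers measure 119 mm over their backs; the gripper's body (75 mm by 180 mm) begins 59 mm behind the grasp point.
Start: joints at [-1.236, 0.491, 1.559, -0, 1.092, -0.106], TCP at [266.683, -565.248, 404.761] pointing down, gripper open.
Joint ranges: [-3.1, 3.1], [-0.84, 2.19], [0.05, 2.79], [-1.13, 4.28], [0.06, 2.93], [-2.69, 2.69]. Speed limits (rad/s): [2.22, 2.22, 2.79, 3.14, 3.14, 3.14].

## Interface

Orientations are given as [roll, pitch, yaw] about the fixed x, y, z axes, in that order (R = Rz(yaw) Ry(pitch) Rx(roll)).
In Python, from cell import env, read_camera, search_frame, cut_out gives the robot as it stands. The module is installed in compiled form; this text tells all that it offers.
- The arm moves only by the tool move_arm, never from a script. Its argument "commands" is a list of rows, each a list of 3 entries, a list of its own where there are three numbers: the shift along the world's x, y, z normalised to -1 to 1, where 1 is 0.03 m, then the turn about the world's z normalised to -1 to 1, where 1 is 0.08 rad, then the opening, from -1 (shut) to 1 (fully open), so that 0 is half open. A call has 1 to 20 rows; each row shifts and turns the commanded pose from where the row before left it; what a row does not reach is not made up. A row lasts 1/12 s, in which the tool goes at most 41.7 mm and 7.16 degrees, less where a joint would pass 70% of its speed; a pose out of reach is approached as far as the arm can. A call with a number of a shift or a turn outside -1 to 1 is refused whole. A call with a gripper value outside its range is refused whole. The fingers move at their own pace and stop on an object; the grip force is fixed at half the most. Time passes only in rows, so rows that do not move let the fingers close. It gives the time, the measured TCP pose, the force, the opening and the grip force at its end, in the units of the state.
- env.state(): the state, without advancing time (a new reading comes with each control period).
- read_camera(name): name is "scene" or "top" or "wrist"; returns a dict with "image" (400x640x3 uint8, red, green, blue), "fx", "fy", "cx", "cy" (pixels), "D" ([k1, k2, p1, p2, k3] as OpenCV has them; the pictures are not rectified), "rvec" (rotation vector, rad) and "tvec" (3), from world to camera coordinates, as OpenCV has them. Camera axes: x right, y down, z forward; pixel columns grow to the right and rows downward; lengths in mm; the calibration is good to about 2 mm. A picture is of the moment at which its call begins. There is no depth.
- env.job_done(): hands the job in; it is judged then, once.
Trained networks look in a picture, given as the dict that the camera call returned (one of the last four; its "shot" number tells which), for a name from the list of things; names that differ only in an ending like _2 or _b are one class to them, and where a whole thing is asked for, a point or a joint stands for the part that bears it (a point fixed in the world has none). Each returns a list of dicts, best first, with "confidence" (0 to 1); they miss things now and then, are a little off and sometimes report something else, mostly with a low value. They report only what shows in the picture. A call takes as long as a camera call.
- search_frame(thing, picture): "at" ([column, row] in pixels, amid what is visible of it).
- cut_out(thing, picture): "region" (400x640 bool, what is visible of it) and "at" ([column, row] in pixels, amid what is visible of it).
The state is a dict: "t": time; "joints": joint angles; "qvel": joint speeds; "tau": joint torques, N m; "eef_pos": TCP position; "tcp_rot": TCP orientation; "ft_force": force on the tool from outside, world axes, zero at the start; "moment": the same for the moment, N m; "opening": opening from 0.0 (shut) to 1.0 (fully open); "grip_force": force on a finger pad.
Only numpy, scipy, OpenCV 4.12 (cv2) and the standard library are available. Lean on these libraries where they do the work, as an engineer would, in place of code of your own. Each camera call takes 0.05 s, during which the arm holds its last target. There are 200 camera calls.

## Working session

There is one attempt and no reset: what is moved stays moved. The work goes in short steps, Python scripts to look and compute and a tool call to move; the robot and the scene stay as the last step left them, time stands still between calls to the robot, and variables do not carry over. Pictures are saved under pics/ and viewed, at most 10 in all, crops included, and the job is handed in when it is done.

Besides the shell and the picture viewer there is one more tool, called after "Call:" as name(argument=value, ...) on one line, values as JSON. move_arm: Moves the arm, as the interface text tells. Its arguments: {"type":"object","properties":{"commands":{"type":"array","items":{"type":"array"}}},"required":["commands"]}

```bash
mkdir -p pics
cat > h.py <<'E'
import numpy as np, cv2
from cell import env, read_camera, search_frame, cut_out
def ray(c,px):
    K=np.array([[c['fx'],0,c['cx']],[0,c['fy'],c['cy']],[0,0,1]])
    u=cv2.undistortPoints(np.array([[px]],float),K,np.array(c['D'],float))[0,0]
    R=cv2.Rodrigues(np.array(c['rvec'],float))[0]; t=np.array(c['tvec'],float).ravel()
    return -R.T@t, R.T@np.array([u[0],u[1],1])
def onz(c,px,z):
    o,d=ray(c,px); return o+d*(z-o[2])/d[2]
def proj(c,P):
    K=np.array([[c['fx'],0,c['cx']],[0,c['fy'],c['cy']],[0,0,1]])
    return cv2.projectPoints(np.array(P,float).reshape(-1,1,3),np.array(c['rvec'],float),np.array(c['tvec'],float),K,np.array(c['D'],float))[0].reshape(-1,2)
def save(c,n): cv2.imwrite('pics/'+n,c['image'][:,:,::-1])
E
python3 - <<'E'
from h import *
s=env.state(); print(s['t'],s['eef_pos'],s['tcp_rot'],s['opening'])
ims=[]
for n in('top','scene'):
    c=read_camera(n); ims.append(c['image']); print(n,ray(c,[320,200]))
    for th in['blue_box','yellow_box','board','loupe','figurine','tape_roll','jar','clutch']:
        r=cut_out(th,c)[:1]
        for q in r:
            rect=cv2.boxPoints(cv2.minAreaRect(np.argwhere(q['region'])[:,::-1].astype(np.float32)))
            print(th,round(q['confidence'],2),np.round(q['at']),rect.round().tolist(),onz(c,q['at'],30).round())
    save(c,n+'0.png')
E
```

```text
0.0 [ 266.66473845 -565.21007623  404.16205148] [-3.14044007e+00 -1.11412007e-04  4.40795226e-01] 1.0027323092898446
top (array([ 405.13508059,   30.5419324 , 1717.7920228 ]), array([ 0.07808881, -0.00907437, -0.99700781]))
blue_box 0.84 [284. 214.] [[276.0, 198.0], [292.0, 198.0], [292.0, 227.0], [276.0, 227.0]] [493. 133.  30.]
yellow_box 0.84 [285. 160.] [[278.0, 177.0], [281.0, 143.0], [297.0, 145.0], [293.0, 178.0]] [670. 131.  30.]
board 0.61 [326. 193.] [[273.0, 237.0], [275.0, 140.0], [366.0, 142.0], [364.0, 239.0]] [562.  -4.  30.]
loupe 0.63 [336. 191.] [[330.0, 189.0], [336.0, 183.0], [342.0, 189.0], [336.0, 195.0]] [566. -37.  30.]
figurine 0.7 [456. 186.] [[442.0, 184.0], [466.0, 184.0], [466.0, 206.0], [442.0, 206.0]] [ 579. -435.   30.]
tape_roll 0.72 [454. 203.] [[438.0, 190.0], [460.0, 179.0], [471.0, 201.0], [449.0, 212.0]] [ 524. -427.   30.]
jar 0.76 [451. 160.] [[438.0, 161.0], [453.0, 146.0], [465.0, 158.0], [450.0, 173.0]] [ 667. -423.   30.]
clutch 0.61 [202. 183.] [[187.0, 198.0], [192.0, 162.0], [217.0, 165.0], [211.0, 202.0]] [597. 404.  30.]
scene (array([
[... 255 characters left out ...]
 181.0], [385.0, 184.0], [380.0, 229.0]] [631. 188.  30.]
board 0.6 [329. 235.] [[259.0, 238.0], [291.0, 172.0], [393.0, 223.0], [361.0, 289.0]] [605. -25.  30.]
loupe 0.55 [317. 235.] [[313.0, 229.0], [322.0, 229.0], [322.0, 241.0], [313.0, 241.0]] [572. -45.  30.]
figurine 0.9 [187. 285.] [[178.0, 271.0], [199.0, 271.0], [199.0, 298.0], [178.0, 298.0]] [ 387. -413.   30.]
tape_roll 0.74 [232. 323.] [[212.0, 305.0], [243.0, 305.0], [243.0, 335.0], [212.0, 335.0]] [ 575. -443.   30.]
jar 0.74 [264. 332.] [[255.0, 316.0], [277.0, 316.0], [277.0, 349.0], [255.0, 349.0]] [ 659. -420.   30.]
clutch 0.82 [387. 174.] [[368.0, 175.0], [376.0, 160.0], [408.0, 175.0], [400.0, 190.0]] [604. 400.  30.]
```

Run:
```python
import cv2
a=cv2.imread('pics/top0.png')[110:270,180:390]; b=cv2.imread('pics/scene0.png')[140:310,230:430]
cv2.imwrite('pics/c1.png',cv2.resize(a,None,fx=3.8,fy=3.7,interpolation=cv2.INTER_CUBIC) if 0 else cv2.resize(a,(788,600),interpolation=cv2.INTER_CUBIC))
cv2.imwrite('pics/c2.png',cv2.resize(b,(706,600),interpolation=cv2.INTER_CUBIC))
```

```text
(no output)
```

View pics/c1.png

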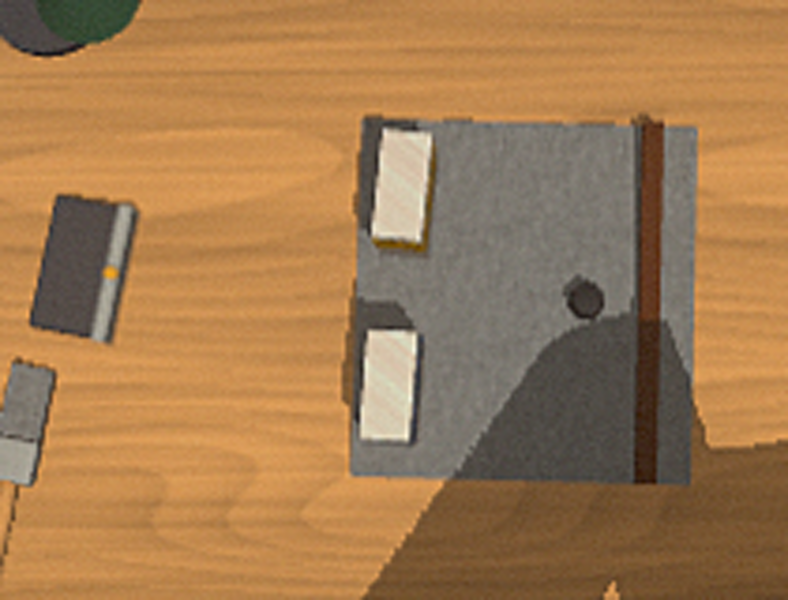

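View pics/c2.png

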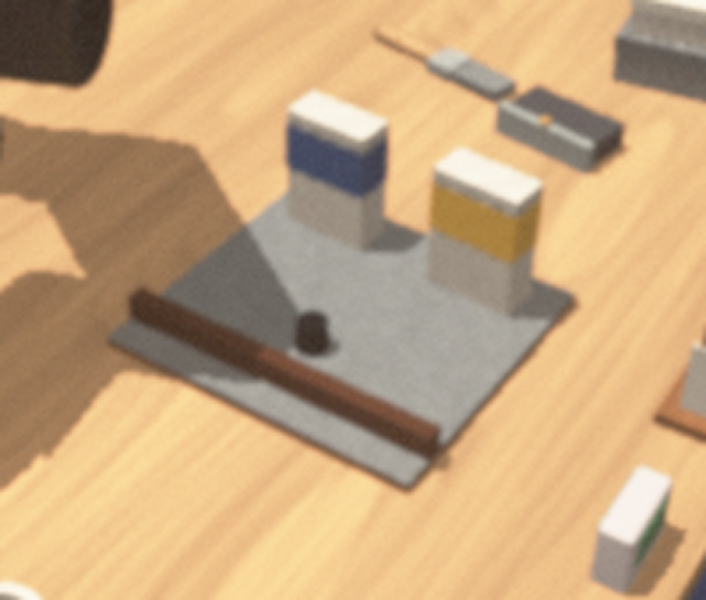

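View pics/top0.png

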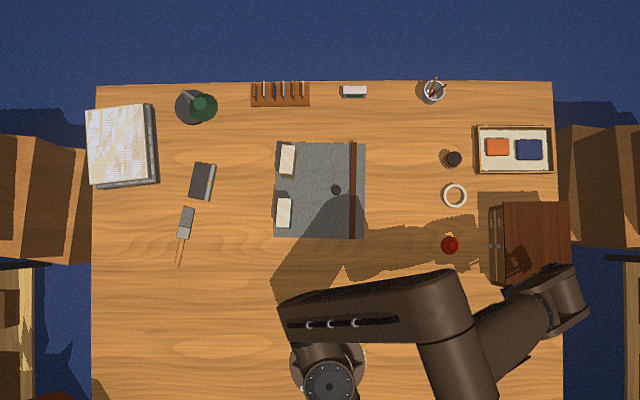

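```bash
cat > m.py <<'E'
from h import *
E
python3 - <<'E'
from h import *
c=read_camera('top'); f=lambda p:(180+p[0]/3.752,110+p[1]/3.75)
g=lambda L,z:np.array([onz(c,f(p),z)[:2] for p in L])
B=g([(363,116),(697,128),(690,485),(350,474)],12)
print('board',B.round(),B.mean(0).round(1)); 
ax=(B[1]+B[2]-B[0]-B[3]);print('ang',np.arctan2(ax[1],ax[0]), 'len',np.linalg.norm(ax)/2)
ay=(B[0]+B[1]-B[2]-B[3]);print('angy-90',np.arctan2(ay[1],ay[0])-np.pi/2)
for n,L in(('blue',[(365,328),(419,332),(412,442),(359,438)]),('yel',[(382,127),(434,132),(424,241),(373,238)])):
    P=g(L,142);print(n,P.round(),P.mean(0).round(1)); a=P[1]+P[2]-P[0]-P[3];b=P[0]+P[1]-P[2]-P[3];print(np.arctan2(a[1],a[0]),np.arctan2(b[1],b[0])-np.pi/2,np.linalg.norm(a)/2,np.linalg.norm(b)/2)
R=g([(639,122),(634,483)],37);print('rail',R.round())
L=g([(585,300)],42);print('loupe',L)
E
```

```text
board [[ 739.  158.]
 [ 725. -140.]
 [ 407. -129.]
 [ 419.  171.]] [572.7  14.9]
ang -1.614557663277243 len 299.3025603266872
angy-90 -1.608669854239068
blue [[538. 147.]
 [534. 103.]
 [444. 109.]
 [448. 153.]] [490.8 128. ]
-1.6543878391698073 -1.634574134631897 43.864175369942586 90.11111021868409
yel [[704. 133.]
 [700.  90.]
 [609.  99.]
 [612. 140.]] [656.1 115.4]
-1.6598935312715877 -1.6603326753646146 42.60434351210938 91.90250424524113
rail [[726. -87.]
 [409. -78.]]
loupe [[568.66287879 -37.0286112 ]]
```

Call:
move_arm(commands=[[[0.8,1,0],1,0],[[0.8,1,0],1,0],[[0.8,1,0],1,0],[[0.8,1,0],1,0],[[0.8,1,0],1,0],[[0.8,1,0],1,0],[[0.8,1,0],1,0],[[0.8,1,0],1,0],[[0.8,1,0],1,0],[[0.4,1,0],1,0],[[0,1,0],1,0],[[0,1,0],1,0],[[0,1,0],1,0],[[0,1,0],0.2,0],[[0,1,0],0,0],[[0,1,0],0,0],[[0,1,0],0,0],[[0,1,0],0,0],[[0,1,0],0,0],[[0,1,0],0,0]])

```text
t: 2.62
eef_pos: [494.4, 36.2, 405.0]
tcp_rot: [3.141, 0.0, 1.497]
ft_force: [1.3, -0.4, -0.1]
opening: 0.5
grip_force: 0.0
```

Call:
move_arm(commands=[[[0,1,0],0,0],[[0,1,0],0,0],[[0,1,0],0,0],[[0,1,0],0,0],[[0,1,0],0,0],[[0,0.6,0],0,0],[[0,0,-0.8],0,0],[[0,0,-0.8],0,0],[[0,0,-0.8],0,0],[[0,0,-0.7],0,0],[[0,0,0],0,0]])

```text
t: 3.53
eef_pos: [494.1, 202.6, 308.6]
tcp_rot: [-3.137, 0.002, 1.497]
ft_force: [-0.9, 0.1, 0.2]
opening: 0.498
grip_force: 0.0
```

Run:
```python
from h import *
c=read_camera('scene'); cv2.imwrite('pics/d1.png',cv2.resize(c['image'][60:310,200:460],None,fx=2.4,fy=2.4)[:,:,::-1])
```

```text
(no output)
```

View pics/d1.png

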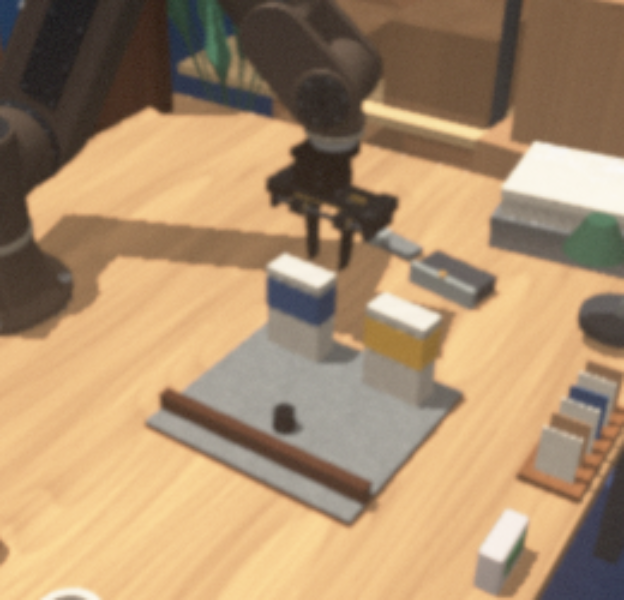

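Call:
move_arm(commands=[[[-0.04,-0.6,0],0,0],[[-0.02,-0.3,0],0,0],[[-0.02,-0.25,0],0,0],[[-0.02,-0.25,0],0,0],[[-0.02,-0.25,0],0,0],[[-0.02,-0.25,0],0,0],[[-0.02,-0.25,0],0,0],[[-0.02,-0.25,0],0,0],[[-0.02,-0.25,0],0,0],[[-0.02,-0.25,0],0,0],[[-0.02,-0.25,0],0,0],[[0,0,0],0,0]])

```text
t: 4.58
eef_pos: [487.4, 107.1, 311.7]
tcp_rot: [-3.141, 0.0, 1.496]
ft_force: [0.1, -0.5, 0.5]
opening: 0.502
grip_force: 0.0
```

Call:
move_arm(commands=[[[0,0.5,0],0,0],[[0,1,0],0,0],[[0,1,0],0,0],[[0,0.5,0],0,0],[[0,0,0],0,0],[[0,0,0],0,0]])

```text
t: 5.08
eef_pos: [487.3, 198.7, 311.6]
tcp_rot: [-3.141, 0.0, 1.499]
ft_force: [-0.2, -0.6, 0.5]
opening: 0.5
grip_force: 0.0
```

Run:
```python
from h import *
c=read_camera('top'); d=read_camera('scene'); 
q=search_frame('blue_box',c)[:1]; print([(x['at'],x['confidence']) for x in q])
a=cv2.resize(c['image'][130:250,260:380],(600,600),interpolation=cv2.INTER_CUBIC);cv2.imwrite('pics/e1.png',a[:,:,::-1])
b=cv2.resize(d['image'][140:310,230:430],(706,600),interpolation=cv2.INTER_CUBIC);cv2.imwrite('pics/e2.png',b[:,:,::-1])
```

```text
[([311.3, 219.1], 0.82)]
```

View pics/e1.png

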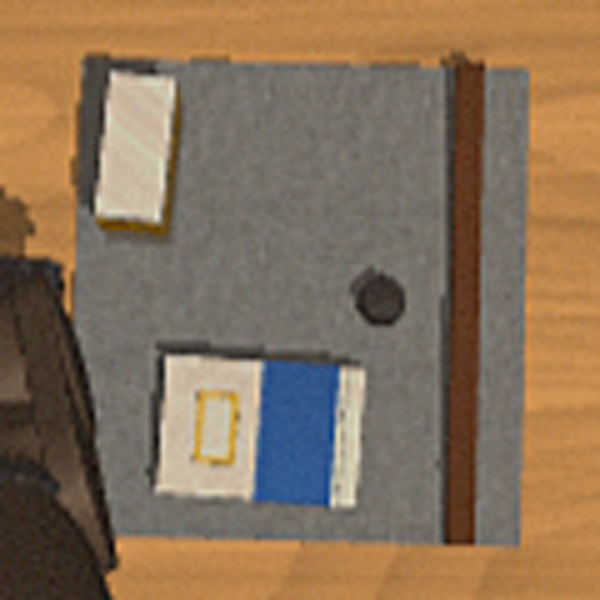

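View pics/e2.png

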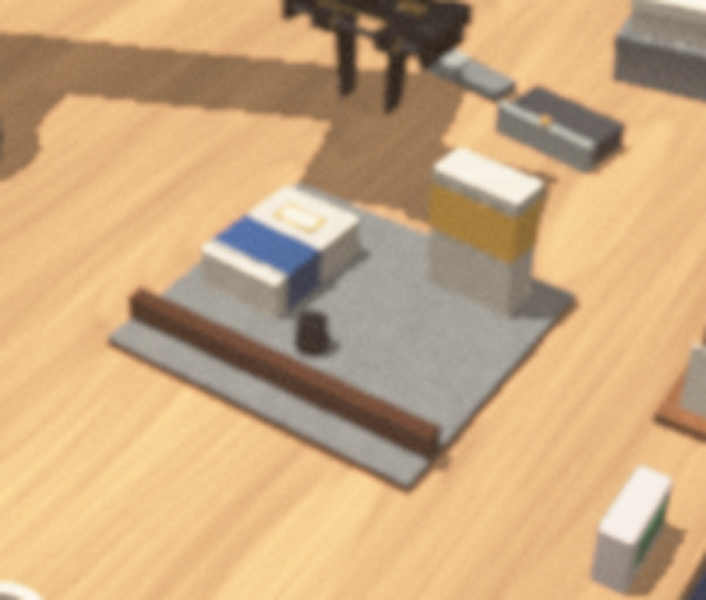

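Run:
```python
from h import *
c=read_camera('top'); g=lambda L,z:np.array([onz(c,(260+p[0]/5,130+p[1]/5),z)[:2] for p in L])
P=g([(167,352),(367,368),(355,507),(155,492)],54);a=P[1]+P[2]-P[0]-P[3];b=P[0]+P[1]-P[2]-P[3]
print(P.round(),P.mean(0),np.arctan2(a[1],a[0]),np.arctan2(b[1],b[0])-np.pi/2,np.hypot(*a)/2,np.hypot(*b)/2)
R=g([(455,65),(445,543)],37);print(R,np.arctan2(*(R[0]-R[1])[::-1])-np.pi/2)
B=g([(85,57),(528,67),(519,546),],12);print(B)
```

```text
[[535. 102.]
 [523. -28.]
 [434. -19.]
 [444. 110.]] [484.07923983  41.131776  ] -1.6573945424388012 -1.6653765356316246 129.64687284686903 90.55979244580259
[[724.75858468 -89.13349746]
 [409.89898431 -77.88419168]] -1.6065091425722458
[[ 737.44059069  157.35192714]
 [ 727.76518628 -139.9219765 ]
 [ 407.48604671 -128.40641017]]
```

Call:
move_arm(commands=[[[0.05,0,-0.7],0.43,0],[[0.05,0,-0.7],0,0],[[0,0,-0.7],0,0],[[0,0,-0.7],0,0],[[0,-0.8,0],0,0],[[0,-0.8,0],0,0],[[0,-0.6,0],0,0],[[-0.01,-0.3,0],0,0],[[-0.01,-0.2,0],0,0],[[-0.01,-0.2,0],0,0],[[-0.01,-0.2,0],0,0],[[-0.01,-0.2,0],0,0],[[-0.01,-0.2,0],0,0],[[-0.01,-0.2,0],0,0],[[-0.01,-0.2,0],0,0],[[0,0,0],0,0]])

```text
t: 6.62
eef_pos: [488.1, 80.4, 227.8]
tcp_rot: [3.141, 0.0, 1.531]
ft_force: [-0.0, -0.1, 0.7]
opening: 0.499
grip_force: 0.0
```

Call:
move_arm(commands=[[[-0.01,-0.15,0],0,0],[[-0.01,-0.15,0],0,0],[[-0.01,-0.15,0],0,0]])

```text
t: 6.87
eef_pos: [487.2, 67.5, 227.8]
tcp_rot: [3.141, -0.0, 1.531]
ft_force: [0.7, 2.2, 1.4]
opening: 0.5
grip_force: 1.6
```

Run:
```python
from h import *
c=read_camera('top'); a=cv2.resize(c['image'][180:250,280:380],(800,560),interpolation=cv2.INTER_CUBIC);cv2.imwrite('pics/f1.png',a[:,:,::-1])
```

```text
(no output)
```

View pics/f1.png

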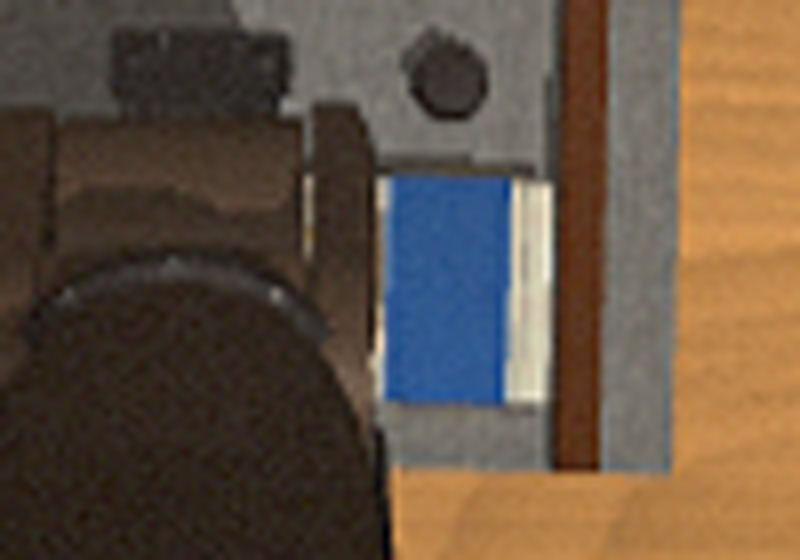

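Call:
move_arm(commands=[[[0,-0.1,0],0,0],[[0,-0.1,0],0,0]])

```text
t: 7.08
eef_pos: [486.9, 62.3, 227.8]
tcp_rot: [-3.141, -0.001, 1.53]
ft_force: [-0.7, 51.2, 6.7]
opening: 0.5
grip_force: 25.8
```

Call:
move_arm(commands=[[[0,-0.06,0],0,0]])

```text
t: 7.17
eef_pos: [486.8, 61.9, 228.0]
tcp_rot: [-3.141, -0.003, 1.53]
ft_force: [-0.9, 57.6, 6.8]
opening: 0.497
grip_force: 28.6
```

Call:
move_arm(commands=[[[0,-0.04,0],0,0]])

```text
t: 7.25
eef_pos: [486.8, 61.7, 228.0]
tcp_rot: [-3.141, -0.004, 1.53]
ft_force: [-0.8, 63.0, 7.6]
opening: 0.5
grip_force: 31.5
```

Call:
move_arm(commands=[[[0,0.1,0],0,0],[[0,0.2,0],0,0],[[0,0.5,0],0,0],[[0,1,0],0,0],[[0,1,0],0,0],[[0,1,0],0,0],[[0,1,0],0,0],[[0,0.2,0.8],0,0],[[0,0,1],0,0],[[0,0,1],0,0],[[0,0,0],0,0]])

```text
t: 8.17
eef_pos: [487.7, 209.1, 316.3]
tcp_rot: [3.135, -0.002, 1.532]
ft_force: [-0.2, 0.6, 0.5]
opening: 0.503
grip_force: 0.0
```

Run:
```python
from h import *
c=read_camera('top'); a=cv2.resize(c['image'][130:250,270:380],(733,600)[:2] if 0 else (550,600),interpolation=cv2.INTER_CUBIC);cv2.imwrite('pics/g1.png',a[:,:,::-1])
```

```text
(no output)
```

View pics/g1.png

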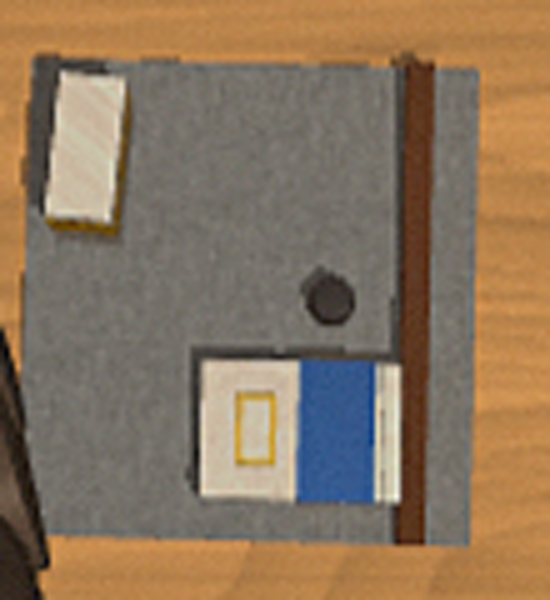

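The blue box lies label up with its top end flush on the rail at about (400, 360–500). The yellow box and the loupe haven't moved, and the arm is clear.

```bash
python3 -c "
from cell import env
print(env.job_done())"
```

```text
the job is handed in; nothing more can be done
None
```

The blue-banded box lies label up with its top end flush against the stop rail, the yellow box and loupe show no visible shift in the last picture, and the job is handed in; no verdict came back.

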